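Restock the polishing machine's load-arm rack and lock it

ROBOT

A 6-joint arm with a two-finger parallel gripper is mounted at the origin on the work surface. World frame = base frame: x ahead of the robot, y to its left, z up, the work surface at z = 0. Lengths are in mm, angles in rad, forces in N, time in s.
With the tool pointing down it reaches from about 275 to 775 mm from the base axis. Payload 14.6 kg.
Tool frame: the origin (TCP) lies at the very end of the fingers, on their centre line; the grasp point (between the pads) lies 19 mm behind it; z points along the fingers, y is the line along which they close (so a half turn about z gives the same grasp; the last joint's range is limited). The gripper opens to 85 mm and grips with 20 to 120 N. Pads are 22 mm wide; open, the fingers measure 114 mm over their backs; the gripper's body (76 mm by 85 mm) begins 54 mm behind the grasp point. The pads swing forward as they close: fully open they stand 13 mm farther back than shut.
Start: joints at [-1.407, 0.263, -0.048, 1.259, 0, 1.415], TCP at [164.543, -498.552, 231.278] pointing down, gripper open.
Joint ranges: [-2.65, 2.65], [-0.89, 1.7], [-1.18, 1.37], [-2.13, 2.11], [-1.35, 1.29], [-3.14, 3.14]. Speed limits (rad/s): [1.89, 1.89, 2.57, 2.79, 3.14, 3.14].

INTERFACE

Orientations are given as a unit quaternion [w, x, y, z].
In Python, from workcell import arm, grab_frame, nets gives the robot as it stands.
- The arm moves only by the tool arm_command, never from a script. Its argument "targets" is text: rows parted by semicolons, each of 7 numbers parted by spaces: the shift along the tool's x, y, z in mm, then the turn, a rotation vector about the tool's x, y, z in degrees, then the finger opening in mm, from 0 to 85.4. In form: dx dy dz wx wy wz jaw; .... A call has 1 to 8 rows; each row shifts and turns the commanded pose from where the row before left it, along the tool's axes as they then stand; what a row does not reach is not made up. A row lasts 1/8 s, in which the tool goes at most 62.5 mm and 10.7 degrees, less where a joint would pass 70% of its speed; a pose out of reach is approached as far as the arm can. A call with a gripper value outside its range is refused whole. The fingers move at their own pace and stop on an object; the grip force is fixed at half the most. Time passes only in rows, so rows that do not move let the fingers close. It gives the time, the measured TCP pose, the force, the opening and the grip force at its end, in the units of the state.
- arm.sense(): the state, without advancing time (a new reading comes with each control period).
- grab_frame(name): name is "scene" or "top" or "wrist"; returns a dict with "image" (400x640x3 uint8, blue, green, red), "depth" (400x640 float32, mm along the optical axis (not along the pixel's ray), 0 where there is no reading), "camera_matrix" (3x3 intrinsics, pixels), "k1" (the pictures are not rectified: a ray, as slopes to the right and down, at radius r is drawn at 1 + k1 r^2 times it, then the intrinsics apply), "view" (4x4, takes a point from world to camera coordinates). Camera axes: x right, y down, z forward; pixel columns grow to the right and rows downward; lengths in mm; the calibration is good to about 2 mm. A picture is of the moment at which its call begins.
- arm.close_job(): hands the job in; it is judged then, once.
Trained networks look in a picture, given as the dict that the camera call returned (one of the last four; its "shot" number tells which), for a name from the list of things; names that differ only in an ending like _2 or _b are one class to them, and where a whole thing is asked for, a point or a joint stands for the part that bears it (a point fixed in the world has none). Each returns a list of dicts, best first, with "confidence" (0 to 1); they miss things now and then, are a little off and sometimes report something else, mostly with a low value. They report only what shows in the picture. A call takes as long as a camera call.
- nets.search_frame(picture, query): "box" ([left, top, width, height] as shares, 0 to 1, of the picture: columns of its width, rows of its height, round what is visible of it).
The state is a dict: "clock": time; "q": joint angles; "joint_velocities": joint speeds; "joint_torque": joint torques, N m; "ee_pos": TCP position; "eef_rot": TCP orientation; "force": force on the tool from outside, world axes, zero at the start; "moment": the same for the moment, N m; "opening": finger opening in mm; "grasp_force": force on a finger pad.
Only numpy, scipy, OpenCV 4.12 (cv2) and the standard library are available. Lean on these libraries where they do the work, as an engineer would, in place of code of your own. Each camera call takes 0.05 s, during which the arm holds its last target. There are 200 camera calls.

TASK

Slide the red-tabbed retaining bar of the cream rack fully open, towards the robot. Some slots already hold load arms: leave those where they are and lay every spare arm from the bench into an empty slot, one per slot, flat on the rack's floor with its heavy dark head away from the bar, picking each up at its balance point, a little behind the head, so that it is carried level. When all spares are in, push the bar fully home over the yellow caps to lock them in, and disturb nothing else on the bench.

Things in the scene. Friction and masses are not known exactly. Their poses are not given: they have to be found in the camera images.
- rack: fixed cream rack 216 x 304 mm, floor top at z 10 mm, six slots along its y (pitch 50 mm). Origin: underside, below the balance line; x points to the head end. Blue dividers (tops at z 36 mm) stand only at x +30 to +53 and -151 to -134 mm, open between. Slots 46 mm wide; end walls 30 mm high at x +53 and -151 mm: an arm fits one way round
- slot0 (a point): point on the rack's floor in slot 0, at rack x 0, y -125, z 10 mm: the origin of a seated arm lies here, its x along the rack's x
- slot1 (a point): point on the rack's floor in slot 1, at rack x 0, y -75, z 10 mm: the origin of a seated arm lies here, its x along the rack's x
- slot2 (a point): point on the rack's floor in slot 2, at rack x 0, y -25, z 10 mm: the origin of a seated arm lies here, its x along the rack's x
- slot3 (a point): point on the rack's floor in slot 3, at rack x 0, y 25, z 10 mm: the origin of a seated arm lies here, its x along the rack's x
- slot4 (a point): point on the rack's floor in slot 4, at rack x 0, y 75, z 10 mm: the origin of a seated arm lies here, its x along the rack's x
- slot5 (a point): point on the rack's floor in slot 5, at rack x 0, y 125, z 10 mm: the origin of a seated arm lies here, its x along the rack's x
- keeper (a joint): steel retaining bar across the rack's tail end, sliding along rack x: 0 = open (bar centre at rack x -172 mm), 0.034 m = fully home at its stop (x -138 mm, over the caps). Bar 14 mm wide, rack z 54 to 64 mm; seated caps reach z 50 mm, a badly seated arm blocks it. Starts near home. 3 N of friction
- keeper_tab (a point): centre of the top of the red tab that moves the bar: an upright block 12 mm along rack x, 40 mm along rack y, rack z 64 to 106 mm, in the middle of the bar
- spare0: load arm 196 mm long, about 0.47 kg, lying level: square shaft 16 x 16 mm, dark heavy head 40 x 40 mm, yellow light end cap 40 x 40 mm. Origin on the underside, below the balance point; x along the shaft towards the head. Along x: head +25 to +49, shaft -135 to +25, cap -147 to -135 mm; shaft axis at z 20 mm. A spare lying on the bench at the start (None if absent)
- spare1: load arm 196 mm long, about 0.47 kg, lying level: square shaft 16 x 16 mm, dark heavy head 40 x 40 mm, yellow light end cap 40 x 40 mm. Origin on the underside, below the balance point; x along the shaft towards the head. Along x: head +25 to +49, shaft -135 to +25, cap -147 to -135 mm; shaft axis at z 20 mm. A spare lying on the bench at the start (None if absent)
- spare2: load arm 196 mm long, about 0.47 kg, lying level: square shaft 16 x 16 mm, dark heavy head 40 x 40 mm, yellow light end cap 40 x 40 mm. Origin on the underside, below the balance point; x along the shaft towards the head. Along x: head +25 to +49, shaft -135 to +25, cap -147 to -135 mm; shaft axis at z 20 mm. A spare lying on the bench at the start (None if absent)
- spare3: load arm 196 mm long, about 0.47 kg, lying level: square shaft 16 x 16 mm, dark heavy head 40 x 40 mm, yellow light end cap 40 x 40 mm. Origin on the underside, below the balance point; x along the shaft towards the head. Along x: head +25 to +49, shaft -135 to +25, cap -147 to -135 mm; shaft axis at z 20 mm. A spare lying on the bench at the start (None if absent)
- loaded0: load arm 196 mm long, about 0.47 kg, lying level: square shaft 16 x 16 mm, dark heavy head 40 x 40 mm, yellow light end cap 40 x 40 mm. Origin on the underside, below the balance point; x along the shaft towards the head. Along x: head +25 to +49, shaft -135 to +25, cap -147 to -135 mm; shaft axis at z 20 mm. In the rack from the start: leave it (None if absent)
- loaded1: load arm 196 mm long, about 0.47 kg, lying level: square shaft 16 x 16 mm, dark heavy head 40 x 40 mm, yellow light end cap 40 x 40 mm. Origin on the underside, below the balance point; x along the shaft towards the head. Along x: head +25 to +49, shaft -135 to +25, cap -147 to -135 mm; shaft axis at z 20 mm. In the rack from the start: leave it (None if absent)
- loaded2: load arm 196 mm long, about 0.47 kg, lying level: square shaft 16 x 16 mm, dark heavy head 40 x 40 mm, yellow light end cap 40 x 40 mm. Origin on the underside, below the balance point; x along the shaft towards the head. Along x: head +25 to +49, shaft -135 to +25, cap -147 to -135 mm; shaft axis at z 20 mm. In the rack from the start: leave it (None if absent)
- loaded3: load arm 196 mm long, about 0.47 kg, lying level: square shaft 16 x 16 mm, dark heavy head 40 x 40 mm, yellow light end cap 40 x 40 mm. Origin on the underside, below the balance point; x along the shaft towards the head. Along x: head +25 to +49, shaft -135 to +25, cap -147 to -135 mm; shaft axis at z 20 mm. In the rack from the start: leave it (None if absent)
- loaded4: load arm 196 mm long, about 0.47 kg, lying level: square shaft 16 x 16 mm, dark heavy head 40 x 40 mm, yellow light end cap 40 x 40 mm. Origin on the underside, below the balance point; x along the shaft towards the head. Along x: head +25 to +49, shaft -135 to +25, cap -147 to -135 mm; shaft axis at z 20 mm. In the rack from the start: leave it (None if absent)
- loaded5: load arm 196 mm long, about 0.47 kg, lying level: square shaft 16 x 16 mm, dark heavy head 40 x 40 mm, yellow light end cap 40 x 40 mm. Origin on the underside, below the balance point; x along the shaft towards the head. Along x: head +25 to +49, shaft -135 to +25, cap -147 to -135 mm; shaft axis at z 20 mm. In the rack from the start: leave it (None if absent)
- jar: bystander: closed amber jar, 64 mm across, 75 mm high, origin at the centre of its underside
- mug: bystander: white mug, 80 mm across, 85 mm high, origin at the centre of its underside
- lens_case: bystander: flat grey lens case with blue top, 70 x 110 x 38 mm, origin at the centre of its underside

How it is judged:
By the outcome, as a careful person would: the job done as asked, in the order asked, and still so for the second after the job is handed in, with the robot touching nothing.
Of spare0, spare1, spare2, spare3 only 3 to 4 are there at a start; the rules pass over those that are not, and their reading is None.
Of loaded0, loaded1, loaded2, loaded3, loaded4, loaded5 only 1 to 2 are there at a start; the rules pass over those that are not, and their reading is None.
At some moment in a run one of spare0, spare1, spare2, spare3 may be knocked a few centimetres aside while the robot is not near it.
It also fails if it takes over 200 s, if anything falls off the work surface, if the arm or the gripper's body presses on something with over 40 N, if the wrist force passes 120 N, or if a joint passes its speed limit or range.

## Working session

There is one attempt and no reset: what is moved stays moved. The work goes in short steps, Python scripts to look and compute and a tool call to move; the robot and the scene stay as the last step left them, time stands still between calls to the robot, and variables do not carry over. Pictures are saved under pics/ and viewed, at most 14 in all, crops included, and the job is handed in when it is done.

Besides the shell and the picture viewer there is one more tool, called after "Request:" by a JSON object that holds its "method" and its "body", one argument or row to a line. arm_command: Moves the arm, as the interface text tells. Its arguments: {"type":"object","properties":{"targets":{"type":"string"}},"required":["targets"]}

```bash
mkdir -p pics; ls
cat > h.py <<'E'
import numpy as np, cv2
from workcell import arm, grab_frame, nets
def world(f):
    """HxWx3 world points map"""
    K=f["camera_matrix"];k1=f["k1"];d=f["depth"]
    h,w=d.shape;v,u=np.mgrid[:h,:w].astype(float)
    x=(u-K[0,2])/K[0,0];y=(v-K[1,2])/K[1,1]
    rd=np.hypot(x,y);r=rd.copy()
    for _ in range(8): r=rd/(1+k1*r*r)
    s=np.where(rd>0,r/np.maximum(rd,1e-9),1)
    P=np.stack([x*s*d,y*s*d,d],-1)
    V=f["view"];W=(P-V[:3,3])@V[:3,:3]
    W[d==0]=np.nan
    return W
def proj(f,p):
    V=f["view"];c=V[:3,:3]@np.asarray(p,float)+V[:3,3];x,y=c[0]/c[2],c[1]/c[2]
    s=1+f["k1"]*(x*x+y*y);K=f["camera_matrix"]
    return K[0,0]*x*s+K[0,2],K[1,1]*y*s+K[1,2]
E
python3 - <<'E'
from h import *
for n in("top","scene"):
    f=grab_frame(n);cv2.imwrite(f"pics/{n}0.png",f["image"]);np.savez(f"{n}0.npz",**{k:v for k,v in f.items() if k!='shot'})
    print(n,f["camera_matrix"].tolist(),f["k1"],f["view"].round(3).tolist())
    if n=="top":
        for q in("spare0","rack","keeper","jar","mug","lens_case"):
            print(q,[(np.round(np.array(r["box"])*[640,400,640,400]).tolist(),round(r["confidence"],2)) for r in nets.search_frame(f,q)])
s=arm.sense();print(s)
E
```

```text
pics
top [[475.1394688213293, 0.0, 316.5810927665083], [0.0, 475.1394688213293, 196.9988820916465], [0.0, 0.0, 1.0]] 0.0206673280699838 [[0.02, -1.0, -0.008, 65.084], [-0.996, -0.019, -0.087, 596.369], [0.086, 0.009, -0.996, 1252.658], [0.0, 0.0, 0.0, 1.0]]
spare0 [([444.0, 213.0, 25.0, 77.0], 0.91), ([404.0, 193.0, 26.0, 73.0], 0.78), ([225.0, 172.0, 126.0, 105.0], 0.69), ([368.0, 206.0, 25.0, 74.0], 0.68), ([297.0, 119.0, 44.0, 33.0], 0.18)]
rack [([225.0, 178.0, 129.0, 100.0], 0.95)]
keeper [([227.0, 248.0, 125.0, 12.0], 0.58), ([224.0, 174.0, 131.0, 104.0], 0.4)]
jar [([398.0, 117.0, 28.0, 32.0], 0.65), ([222.0, 177.0, 135.0, 102.0], 0.62)]
mug [([127.0, 224.0, 41.0, 37.0], 0.65), ([228.0, 250.0, 124.0, 11.0], 0.4)]
lens_case [([297.0, 119.0, 44.0, 30.0], 0.96), ([222.0, 174.0, 131.0, 103.0], 0.37)]
scene [[457.0599998746673, 0.0, 314.65906080026605], [0.0, 457.0599998746673, 203.92618790506188], [0.0, 0.0, 1.0]] -0.10087583927577289 [[0.4, 0.917, 0.01, -305.814], [0.631, -0.267, -0.729, -296.03], [-0.665, 0.298, -0.685, 1832.604], [0.0, 0.0, 0.0, 1.0]]
{'clock': 0.4, 'q': array([-1.40729069e+00,  2.63159545e-01, -4.83977307e-02,  1.25938384e+00,
        2.02517390e-05,  1.41548054e+00]), 'joint_velocities': array([ 0.00020052, -0.00045233,  0.00083584,  0.00223562, -0.00024326,
        0.00052943]), 'joint_torque': array([ 1.06716632e-05, -6.36865568e+01,  3.84464228e+01,  3.20998472e-03,
       -1.39280505e-04, -2.29754690e-06]), 'ee_pos': array([ 164.54739683, -498.5130672 ,  231.21148994]), 'eef_rot': array([-7.24361661e-05,  9.87320994e-01,  1.58736413e-01,  9.82933211e-06]), 'force': array([ 0.35039749, -0.15699733,  0.48702123]), 'moment': array([ 0.02533931,  0.0369093 , -0.02275361]), 'grasp_force': 0.0, 'opening': 85.2922228704456}
```

View pics/top0.png

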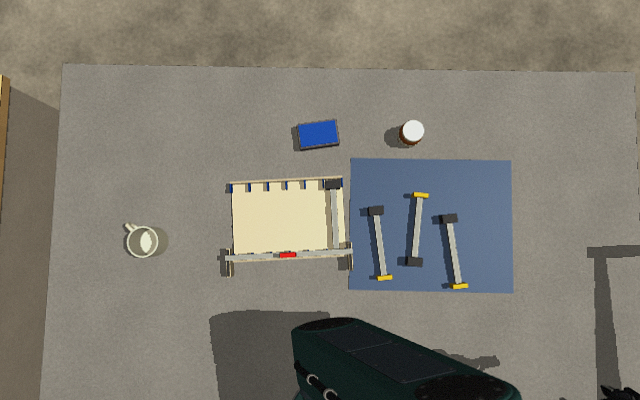

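View pics/scene0.png

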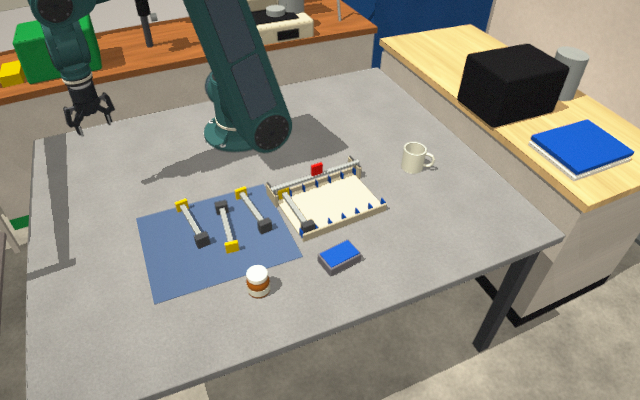

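```bash
cat >> h.py <<'E'
def blobs(f,mask,amin=20,box=None):
    n,l,s,c=cv2.connectedComponentsWithStats(mask.astype(np.uint8))
    return [(l==i) for i in range(1,n) if s[i,4]>=amin]
def masks(f,W):
    hsv=cv2.cvtColor(f["image"],cv2.COLOR_BGR2HSV).astype(int);H,S,V=hsv[...,0],hsv[...,1],hsv[...,2]
    z=W[...,2]
    return dict(yellow=(H>18)&(H<32)&(S>150)&(V>100)&(z>30)&(z<62),
      dark=(V<75)&(S<90)&(z>33)&(z<62),
      red=((H<6)|(H>174))&(S>150)&(z>90)&(z<130),
      cream=(H>12)&(H<35)&(S<90)&(S>15)&(V>150)&(z>2)&(z<45),hsv=hsv)
E
python3 - <<'E'
from h import *
f=dict(np.load("top0.npz"));W=world(f);m=masks(f,W)
roi=np.zeros(W.shape[:2],bool);roi[100:310,200:530]=1
for k in("yellow","dark","red"):
    for b in blobs(f,m[k]&roi,15):
        p=W[b];v,u=np.nonzero(b);print(k,b.sum(),(u.mean().round(1),v.mean().round(1)),np.nanmedian(p,0).round(1),np.nanmean(p,0).round(1),np.ptp(p,0).round(0))
r=roi&m["cream"];r[:,355:]=0
p=W[r];p=p[np.isfinite(p[:,2])]
rect=cv2.minAreaRect(p[:,:2].astype(np.float32));print("cream",len(p),rect,np.percentile(p,[2,50,98],axis=0).round(0).tolist())
for uv in((280,215),(290,230),(250,210),(370,180),(300,135),(412,130),(500,180)): print(uv,W[uv[1],uv[0]].round(1))
print(m['hsv'][215,280],m['hsv'][184,333],m['hsv'][195,421])
im=cv2.resize(f["image"][150:300,210:500],None,fx=2.7,fy=2.7,interpolation=cv2.INTER_CUBIC);cv2.imwrite("pics/c1.png",im)
E
```

```text
yellow 61 (np.float64(420.7), np.float64(194.3)) [ 606.9 -200.6   39.1] [ 606.5 -200.2   38.9] [13. 39. 11.]
yellow 63 (np.float64(384.2), np.float64(277.3)) [ 386.7 -104.8   39.7] [ 386.2 -104.7   39.2] [14. 37. 12.]
yellow 67 (np.float64(459.8), np.float64(285.7)) [ 368.4 -301.2   39. ] [ 368.9 -301.8   38.7] [14. 38. 11.]
dark 129 (np.float64(332.2), np.float64(183.8)) [628.4  35.8  49.1] [628.9  35.7  48.6] [24. 37. 21.]
dark 126 (np.float64(375.6), np.float64(210.4)) [561.9 -81.5  39.1] [561.3 -80.7  39.2] [25. 41. 11.]
dark 123 (np.float64(448.9), np.float64(218.3)) [ 544.6 -274.5   39. ] [ 544.1 -274.2   39.1] [24. 39. 11.]
dark 24 (np.float64(350.4), np.float64(262.8)) [422.1 -14.   54.4] [422.8 -14.9  54.1] [36.  3. 10.]
dark 130 (np.float64(414.1), np.float64(261.4)) [ 429.8 -182.7   39.2] [ 429.2 -182.9   39.1] [23. 40. 14.]
dark 29 (np.float64(227.5), np.float64(267.8)) [403.  304.7  52.4] [403.3 304.6  52.2] [36.  5. 10.]
red 68 (np.float64(287.2), np.float64(254.7)) [441.5 147.  104.9] [442.  146.4 104.7] [11. 38. 18.]
cream 7643 ((581.6671142578125, 172.18463134765625), (565.11474609375, 378.5666198730469), 0.8555696606636047) [[432.0, 9.0, 4.0], [539.0, 162.0, 10.0], [643.0, 299.0, 37.0]]
(280, 215) [545.6 175.6   6.5]
(290, 230) [505.3 147.1  10.3]
(250, 210) [557.8 258.1   4.1]
(370, 180) [646.9 -69.    1. ]
(300, 135) [761.3 124.7  36. ]
(412, 130) [ 772.2 -170.4   70.8]
(500, 180) [ 653.4 -423.7    1.6]
[ 24  57 228] [30 12 64] [ 26 200 233]
```

View pics/c1.png

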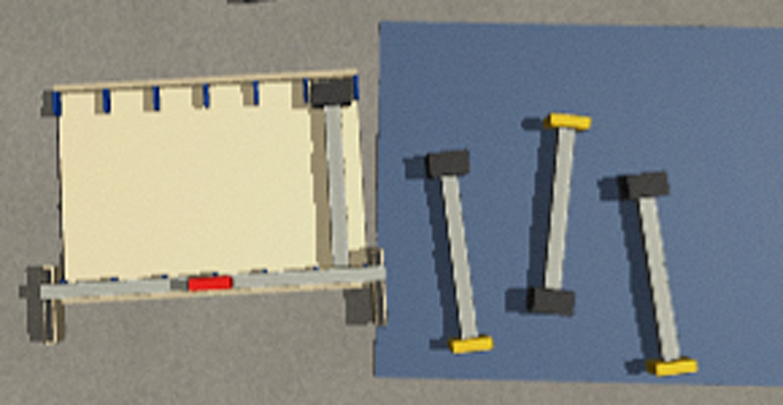

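```bash
cat >> h.py <<'E'
from scipy.optimize import least_squares
def bluefit(f,W,hsv,x0,ymin=-200):
    """rack pose (x,y,yaw) from blue divider tops: far ones rack x 30..53, y -150..150"""
    H,S,V=hsv[...,0],hsv[...,1],hsv[...,2]
    m=(H>105)&(H<125)&(S>150)&(V>40)&(W[...,2]>26)&(W[...,2]<48)
    return m
def report(f,b):
    W=world(f);p=W[b];return np.nanmedian(p,0)
E
python3 - <<'E'
from h import *
f=dict(np.load("top0.npz"));W=world(f);m=masks(f,W)
b=bluefit(f,W,m['hsv'],None);b[:,:215]=0;b[:,350:]=0;b[:160]=0
out=[]
for x in blobs(f,b,6):
    v,u=np.nonzero(x);print(x.sum(),u.mean().round(1),v.mean().round(1),np.nanmean(W[x],0).round(1))
# bar: gray, z 54..75
H,S,V=[m['hsv'][...,i] for i in range(3)]
g=(W[...,2]>54)&(W[...,2]<76)&(S<60);g[:,:222]=0;g[:,356:]=0;g[:240]=0;g[275:]=0
p=W[g];c=np.polyfit(p[:,1],p[:,0],1);print("bar",len(p),p.mean(0).round(1),c,np.degrees(np.arctan(-c[0])),p[:,1].min(),p[:,1].max())
E
```

```text
8 323.0 182.5 [633.4  60.2  35.9]
12 341.3 182.2 [635.4  11.1  34.3]
12 304.3 184.2 [628.1 110.1  34.7]
12 248.7 185.8 [620.9 259.3  33.9]
13 267.4 185.5 [622.8 209.3  32.2]
12 230.3 187.8 [614.7 308.6  32.5]
bar 637 [440.5 141.3  62.8] [-6.46692141e-02  4.49649310e+02] 3.700120668945539 -18.113868841119846 310.3250959418384
```

Request:
{"method": "arm_command", "body": {
  "targets": "0 0 -20 0 0 6 20; 0 0 -20 0 0 6 0; 0 0 -20 0 0 4 0; 0 0 0 0 0 0 0"
}}

```text
clock: 0.9
ee_pos: [164.6, -499.1, 292.2]
eef_rot: [0.001, 1.0, 0.02, 0.0]
force: [0.2, 0.4, -0.9]
opening: 12.3
grasp_force: 0.0
```

Request:
{"method": "arm_command", "body": {
  "targets": "22 -39 0 0 0 -1.4 0; 22 -39 0 0 0 0 0; 22 -39 0 0 0 0 0; 22 -39 0 0 0 0 0; 22 -39 0 0 0 0 0; 22 -39 0 0 0 0 0; 22 -39 0 0 0 0 0; 22 -39 0 0 0 0 0"
}}

```text
clock: 1.9
ee_pos: [321.4, -174.9, 290.5]
eef_rot: [-0.0, 0.999, 0.033, -0.0]
force: [-0.3, -0.8, 0.1]
opening: -0.1
grasp_force: 0.0
```

Request:
{"method": "arm_command", "body": {
  "targets": "22 -39 0 0 0 0 0; 22 -39 0 0 0 0 0; 22 -39 0 0 0 0 0; 22 -39 0 0 0 0 0; 22 -39 0 0 0 0 0; 22 -39 0 0 0 0 0; 22 -39 0 0 0 0 0; 0 0 0 0 0 0 0"
}}

```text
clock: 2.9
ee_pos: [457.8, 107.9, 289.9]
eef_rot: [-0.0, 0.999, 0.034, -0.001]
force: [-0.8, -1.2, -0.5]
opening: 0.1
grasp_force: 0.0
```

```bash
cat >> h.py <<'E'
def go(x,y,z,yaw):
    """print tool-frame shift and turn to reach TCP pose (tool down, tool x at yaw deg)"""
    s=arm.sense();w,a,b,c=s["eef_rot"];from scipy.spatial.transform import Rotation as R
    M=R.from_quat([a,b,c,w]).as_matrix();cur=np.degrees(np.arctan2(M[1,0],M[0,0]))
    d=M.T@(np.array([x,y,z])-s["ee_pos"])
    t=(yaw-cur+180)%360-180
    cy,sy=np.cos(np.radians(yaw)),np.sin(np.radians(yaw));D=np.array([x,y,z])-s["ee_pos"]
    print("pos",s["ee_pos"].round(1),"yaw",cur.round(2),"tilt",np.degrees(np.arccos(-M[2,2])).round(2),"t",round(s["clock"],2),"q6",s["q"][5].round(2))
    print(" shift in current axes",d.round(1),"turn z",-round(t,1),"| shift after turn",np.round([D[0]*cy+D[1]*sy,D[0]*sy-D[1]*cy,-D[2]],1))
    return s
E
python3 - <<'E'
from h import *
go(480,151,78,3.7)
f=grab_frame("wrist");cv2.imwrite("pics/w1.png",f["image"]);print(f["view"].round(2).tolist())
f=grab_frame("top");W=world(f);m=masks(f,W);cv2.imwrite("pics/t1.png",f["image"])
E
```

```text
pos [457.8 107.9 289.9] yaw 3.94 tilt 0.09 t 2.9 q6 3.13
 shift in current axes [ 25.4 -41.4 211.9] turn z 0.2 | shift after turn [ 24.9 -41.6 211.9]
[[0.07, -1.0, 0.0, 75.91], [-0.95, -0.06, 0.31, 382.37], [-0.31, -0.02, -0.95, 580.28], [0.0, 0.0, 0.0, 1.0]]
```

View pics/w1.png

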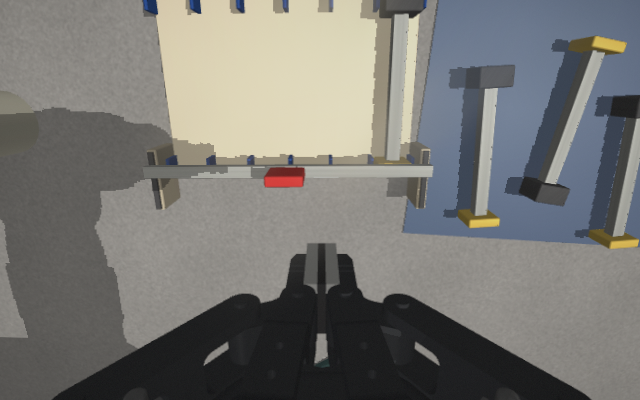

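Request:
{"method": "arm_command", "body": {
  "targets": "0 0 0 0 0 -10 0; 0 0 0 0 0 -10 0; 0 0 0 0 0 -10 0; 0 0 0 0 0 -10 0; 0 0 0 0 0 -10 0; 0 0 0 0 0 -10 0; 0 0 0 0 0 -10 0; 0 0 0 0 0 -10 0"
}}

```text
clock: 4.0
ee_pos: [456.9, 104.7, 291.2]
eef_rot: [0.0, 0.743, 0.669, -0.0]
force: [-0.9, -0.6, 0.3]
opening: -0.1
grasp_force: 0.0
```

Request:
{"method": "arm_command", "body": {
  "targets": "0 0 0 0 0 -10 0; 0 0 0 0 0 -10 0; 0 0 0 0 0 -10 0; 0 0 0 0 0 -10 0; 0 0 0 0 0 -10 0; 0 0 0 0 0 -10 0; 0 0 0 0 0 -10 0; 0 0 0 0 0 -10 0"
}}

```text
clock: 5.0
ee_pos: [456.9, 104.7, 291.1]
eef_rot: [-0.0, 0.14, 0.99, -0.0]
force: [-0.2, 0.1, 0.1]
opening: 0.3
grasp_force: 0.0
```

Request:
{"method": "arm_command", "body": {
  "targets": "0 0 0 0 0 -10 0; 0 0 0 0 0 -10 0; 0 0 0 0 0 0 0"
}}

```text
clock: 5.38
ee_pos: [457.1, 104.9, 291.2]
eef_rot: [-0.0, -0.031, 1.0, -0.0]
force: [0.2, 0.5, 0.8]
opening: 0.3
grasp_force: 0.0
```

Run:
```python
from h import *
go(480,151,78,183.7)
f=grab_frame("wrist");cv2.imwrite("pics/w2.png",f["image"])
W=world(f);m=masks(f,W)
for k in("red","yellow","dark"):
    for b in blobs(f,m[k],80):
        v,u=np.nonzero(b);print(k,b.sum(),u.mean().round(),v.mean().round(),np.nanmedian(W[b],0).round(1))
print(m['hsv'][200,320])
```

```text
pos [457.1 104.9 291.2] yaw -176.44 tilt 0.01 t 5.38 q6 -0.01
 shift in current axes [-25.8  44.6 213.2] turn z -0.1 | shift after turn [-25.9  44.5 213.2]
yellow 204 87.0 252.0 [ 602.8 -200.6   40.7]
dark 181 89.0 117.0 [ 424.5 -166.4   38.7]
dark 152 497.0 130.0 [411.6 302.1  54.3]
dark 186 31.0 202.0 [ 535.7 -259.1   38.9]
dark 128 178.0 223.0 [552.5 -69.   37.7]
dark 222 264.0 274.0 [619.   40.2  44. ]
[ 23  40 227]
```

View pics/w2.png

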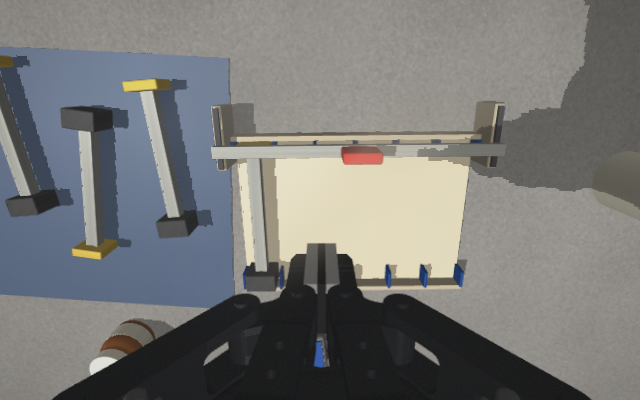

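Request:
{"method": "arm_command", "body": {
  "targets": "-14 22 30 0 0 0 0; -12 22 35 0 0 0 0; 0 0 35 0 0 0 0; 0 0 35 0 0 0 0; 0 0 35 0 0 0 0; 0 0 30 0 0 0 0; 0 0 13 0 0 0 0; 0 0 0 0 0 0 0"
}}

```text
clock: 6.42
ee_pos: [480.3, 151.2, 78.2]
eef_rot: [-0.0, -0.031, 1.0, -0.0]
force: [-0.1, 0.0, 0.8]
opening: -0.0
grasp_force: 0.0
```

Request:
{"method": "arm_command", "body": {
  "targets": "5 0 0 0 0 0 0; 6 0 0 0 0 0 0; 6 0 0 0 0 0 0; 6 0 0 0 0 0 0; 6 0 0 0 0 0 0; 6 0 0 0 0 0 0; 6 0 0 0 0 0 0; 0 0 0 0 0 0 0"
}}

```text
clock: 7.42
ee_pos: [438.8, 148.8, 78.2]
eef_rot: [-0.001, -0.032, 0.999, 0.0]
force: [-0.3, 0.6, -0.5]
opening: -0.3
grasp_force: 0.0
```

Request:
{"method": "arm_command", "body": {
  "targets": "3 0 0 0 0 0 0; 3 0 0 0 0 0 0; 2 0 0 0 0 0 0; 2 0 0 0 0 0 0; 0 0 0 0 0 0 0"
}}

```text
clock: 8.05
ee_pos: [431.3, 148.3, 78.5]
eef_rot: [0.001, -0.032, 0.999, 0.0]
force: [12.2, 1.8, -8.6]
opening: -0.1
grasp_force: 5.9
```

```bash
cat >> h.py <<'E'
P0=np.array([583.4,157.8]);YAW=3.7
def rackxy(p):
    c,s=np.cos(np.radians(YAW)),np.sin(np.radians(YAW));d=np.asarray(p)[...,:2]-P0
    return np.stack([d[...,0]*c+d[...,1]*s,-d[...,0]*s+d[...,1]*c],-1)
def rackw(x,y):
    c,s=np.cos(np.radians(YAW)),np.sin(np.radians(YAW));return P0+[x*c-y*s,x*s+y*c]
def barx(f):
    W=world(f);m=masks(f,W);S=m['hsv'][...,1];r=rackxy(W)
    g=(W[...,2]>56)&(W[...,2]<70)&(S<60)&(abs(r[...,1])<150)&(abs(r[...,1])>45)&(r[...,0]<-115)&(r[...,0]>-190)
    for lo,hi in((-150,-45),(45,150)):
        q=r[g&(r[...,1]>lo)&(r[...,1]<hi)];print("bar",len(q),np.median(q[:,0]).round(1) if len(q) else None,np.percentile(q[:,0],[5,95]).round(1) if len(q) else None)
E
python3 - <<'E'
from h import *
barx(dict(np.load("top0.npz")))
f=grab_frame("top");barx(f);cv2.imwrite("pics/t2.png",f["image"])
f=grab_frame("wrist");barx(f);print(arm.sense()["force"],arm.sense()["ee_pos"])
E
```

```text
bar 221 -141.9 [-148.1 -135.8]
bar 217 -143.7 [-150.  -137.6]
bar 207 -170.8 [-177.1 -164.1]
bar 0 None None
bar 6022 -170.5 [-175.9 -163. ]
bar 6063 -172.1 [-177.4 -164.5]
[11.80093124  1.27660991 -7.75461665] [431.274888  148.3321572  78.4928163]
```

Request:
{"method": "arm_command", "body": {
  "targets": "-6 0 0 0 0 0 0; -10 0 0 0 0 0 0; -10 0 -20 0 0 0 0; 0 0 -40 0 0 0 0; 0 0 -40 0 0 0 0; 0 0 -40 0 0 0 0; 0 0 -40 0 0 0 30; 0 0 -40 0 0 0 40"
}}

```text
clock: 9.15
ee_pos: [455.6, 149.8, 299.6]
eef_rot: [-0.0, -0.032, 0.999, 0.0]
force: [1.0, 0.3, 0.2]
opening: 35.9
grasp_force: 0.0
```

Run:
```python
from h import *
go(480,151,290,183.7)
for n in("wrist","top"):
    f=grab_frame(n);W=world(f);m=masks(f,W);barx(f)
    if n=="top":cv2.imwrite("pics/t3.png",f["image"])
    H,S,V=[m['hsv'][...,i] for i in range(3)]
    b=(H>100)&(H<130)&(S>130)&(V>30)&(W[...,2]>30)&(W[...,2]<42);r=rackxy(W)
    b&=(r[...,0]>25)&(r[...,0]<60)&(abs(r[...,1])<170)
    print(n)
    for x in blobs(f,b,8): print(x.sum(),np.nanmean(r[x],0).round(1),np.percentile(r[x][:,0],[3,97]).round(1),np.nanmean(W[x],0).round(1))
    # inner wall faces: floor extents
    fl=m["cream"]&(W[...,2]<14)&(abs(r[...,0])<160)
    
    if n=="top":
        roi=(abs(r[...,1])>170)
        for k in("yellow","dark"):
            for x in blobs(f,m[k]&roi&(W[...,0]<700)&(W[...,0]>340)&(W[...,1]<100)&(W[...,1]>-450),15): print(k,x.sum(),np.nanmean(W[x],0).round(1))
```

```text
pos [455.6 149.8 299.6] yaw -176.34 tilt 0.03 t 9.15 q6 0.08
 shift in current axes [-24.4  -0.4   9.6] turn z -0.0 | shift after turn [-24.4  -0.4   9.6]
bar 1236 -169.2 [-175.7 -162.5]
bar 1238 -171.2 [-177.4 -164.5]
wrist
9 [  36.3 -152. ] [33.8 40.8] [629.4   8.4  35.4]
18 [42.6 -1.6] [32.4 52.7] [626.  158.9  36.2]
30 [41.1 47.8] [31.8 51.5] [621.3 208.2  35.7]
55 [ 41.6 147.1] [31.7 52. ] [615.4 307.3  34.7]
11 [ 45.5 -50.7] [38.2 53.5] [632.1 110.2  36.3]
bar 226 -170.4 [-176.9 -164.1]
bar 0 None None
top
11 [  42.8 -149.6] [34.5 52.9] [635.8  11.3  35.2]
9 [43.7 -1.1] [34.4 51.5] [627.1 159.6  34.4]
12 [ 41.7 -50.5] [34.  51.9] [628.2 110.1  33.7]
15 [42.8 99.3] [33.7 51.8] [619.7 259.6  34. ]
yellow 59 [ 606.4 -200.    38.5]
yellow 63 [ 386.2 -104.3   39.3]
yellow 68 [ 368.9 -301.6   38.6]
dark 109 [561.4 -79.9  39.3]
dark 67 [ 544.3 -267.4   38.9]
dark 99 [ 429.1 -180.8   39.3]
```

Request:
{"method": "arm_command", "body": {
  "targets": "0 0 0 0 0 -4.2 40; -5 -35 20 0 0 0 40; -5 -35 20 0 0 0 40; -5 -35 20 0 0 0 40; -5 -35 20 0 0 0 40; -5 -35 20 0 0 0 40; -6 -35 20 0 0 0 40; -5 -32 20 0 0 0 40"
}}

```text
clock: 10.25
ee_pos: [524.5, -86.2, 156.9]
eef_rot: [-0.0, -0.068, 0.998, 0.0]
force: [-0.2, 0.1, 1.0]
opening: 39.9
grasp_force: 0.0
```

```bash
sed -i 's/^P0=.*/P0=np.array([584.4,157.0]);YAW=4.1/' h.py
cat >> h.py <<'E'
def spares(f):
    """arms from shaft: gray elongated, head and cap blobs"""
    W=world(f);m=masks(f,W);r=rackxy(W)
    out={}
    for k in("yellow","dark"):
        for x in blobs(f,m[k]&(W[...,0]<700)&(W[...,0]>330)&(W[...,1]>-450)&(W[...,1]<330),15):
            q=np.nanmean(W[x],0);v,u=np.nonzero(x)
            print(k,x.sum(),(int(u.mean()),int(v.mean())),"world",q.round(1),"rack",np.nanmean(r[x],0).round(1))
def shaft(f,org,yaw):
    """refine the shaft line: points z 22..34 near expected line; lateral offset/yaw in arm frame"""
    W=world(f);c,s=np.cos(np.radians(yaw)),np.sin(np.radians(yaw));d=W[...,:2]-np.asarray(org)
    a=d[...,0]*c+d[...,1]*s;b=-d[...,0]*s+d[...,1]*c;zf=W[...,2]
    return a,b,zf
E
python3 - <<'E'
from h import *
go(525,-85.3,4,187.9)
f=grab_frame("wrist");cv2.imwrite("pics/w3.png",f["image"]);spares(f)
a,b,z=shaft(f,(525,-85.3),7.9);g=(abs(b)<20)&(a>-130)&(a<20)&(z>24)&(z<33)
print(g.sum(),np.polyfit(a[g],b[g],1))
f=grab_frame("top");spares(f);cv2.imwrite("pics/t4.png",f["image"])
E
```

```text
pos [524.5 -86.2 156.9] yaw -172.15 tilt 0.06 t 10.25 q6 -0.45
 shift in current axes [ -0.8   0.7 152.9] turn z -0.1 | shift after turn [ -0.7   0.8 152.9]
yellow 114 (184, 257) world [ 602.7 -196.4   40.1] rack [  -7.  -353.8]
dark 88 (231, 52) world [ 430.  -165.6   37.1] rack [-177.1 -310.7]
dark 327 (103, 175) world [ 538.2 -265.6   37.7] rack [ -76.3 -418.3]
dark 86 (444, 198) world [519.6  17.9  35.7] rack [ -74.6 -134.2]
dark 46 (305, 218) world [552.8 -96.   35.9] rack [ -49.6 -250.1]
dark 30 (440, 303) world [617.8  37.5  40.1] rack [  24.8 -121.6]
3837 [-1.62952162e-03 -2.11623810e+00]
yellow 69 (336, 251) world [452.1  22.   47.7] rack [-141.6 -125.2]
yellow 70 (459, 285) world [ 369.1 -301.6   38.7] rack [-247.5 -442.1]
dark 119 (332, 183) world [628.6  35.7  48.6] rack [  35.4 -124.1]
dark 77 (372, 210) world [561.2 -73.3  38.9] rack [ -39.6 -228. ]
dark 25 (349, 250) world [455.6 -12.4  52.5] rack [-140.5 -159.8]
dark 32 (227, 257) world [430.  305.5  53. ] rack [-143.4  159.1]
```

View pics/w3.png

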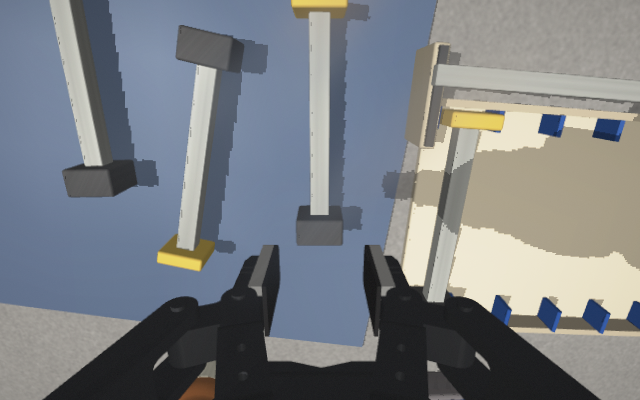

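Request:
{"method": "arm_command", "body": {
  "targets": "-1 0 30 0 0 0 40; 0 0 35 0 0 0 40; 0 0 35 0 0 0 40; 0 0 30 0 0 0 40; 0 0 15 0 0 0 40; 0 0 7 0 0 0 40; 0 0 0 0 0 0 40"
}}

```text
clock: 11.22
ee_pos: [525.3, -84.5, 6.3]
eef_rot: [-0.0, -0.069, 0.998, 0.0]
force: [-0.6, 0.5, -0.3]
opening: 40.2
grasp_force: 0.0
```

Request:
{"method": "arm_command", "body": {
  "targets": "0 0 0 0 0 0 10; 0 0 0 0 0 0 10; 0 0 0 0 0 0 10; 0 0 0 0 0 0 10; 0 0 0 0 0 0 10; 0 0 0 0 0 0 10"
}}

```text
clock: 11.98
ee_pos: [526.1, -85.3, 7.3]
eef_rot: [0.001, -0.069, 0.998, -0.001]
force: [-1.0, -1.8, 6.1]
opening: 15.0
grasp_force: 59.2
```

Request:
{"method": "arm_command", "body": {
  "targets": "0 0 -5 0 0 0 10; 0 0 -10 0 0 0 10; 0 0 -20 0 0 0 10; 0 0 -25 0 0 0 10; 0 0 -25 0 0 0 10; 0 0 -25 0 0 0 10; 0 0 0 0 0 0 10; 0 0 0 0 0 0 10"
}}

```text
clock: 12.98
ee_pos: [525.0, -84.7, 115.6]
eef_rot: [-0.0, -0.069, 0.998, 0.0]
force: [0.4, -0.1, -5.6]
opening: 14.7
grasp_force: 59.2
```

```bash
cat >> h.py <<'E'
def held(f):
    """in tool frame: shaft slope in the xz plane, cap position"""
    from scipy.spatial.transform import Rotation as R
    s=arm.sense();w,a,b,c=s["eef_rot"];M=R.from_quat([a,b,c,w]).as_matrix()
    W=world(f);T=(W-s["ee_pos"])@M;m=masks(f,W);hsv=m['hsv']
    g=(abs(T[...,1])<7)&(abs(T[...,2]+12+0)<40)&(hsv[...,1]<60)&(hsv[...,2]>100)&(abs(T[...,0])>30)&(abs(T[...,0])<130)
    p=T[g]
    if len(p)>50:
        k=np.polyfit(p[:,0],p[:,2],1);print("shaft n",len(p),"z=",k.round(3),"y=",np.polyfit(p[:,0],p[:,1],1).round(3),"xr",p[:,0].min().round(),p[:,0].max().round())
    y=(hsv[...,0]>18)&(hsv[...,0]<32)&(hsv[...,1]>150)&(hsv[...,2]>80)&(abs(T[...,1])<30)&(abs(T[...,0])<180)&(abs(T[...,2])<60)
    if y.sum(): print("cap",y.sum(),T[y].min(0).round(1),T[y].max(0).round(1),T[y].mean(0).round(1))
    print("F",s["force"].round(1),"M",s["moment"].round(3),"open",round(s["opening"],1))
E
python3 - <<'E'
from h import *
go(*rackw(0,25),150,184.1)
held(grab_frame("wrist"))
E
```

```text
pos [525.  -84.7 115.6] yaw -172.13 tilt 0.05 t 12.97 q6 -0.45
 shift in current axes [-93.6 256.2 -34.4] turn z 3.8 | shift after turn [-76.6 261.8 -34.4]
shaft n 8576 z= [-2.0000e-03 -2.1992e+01] y= [ 0.001 -0.046] xr 30.0 107.0
F [ 0.4  0.2 -4.3] M [-0.015  0.028  0.05 ] open 14.8
```

Request:
{"method": "arm_command", "body": {
  "targets": "0 0 -34 0 0 3.8 10; -11 37 0 0 0 0 10; -11 37 0 0 0 0 10; -11 37 0 0 0 0 10; -11 38 0 0 0 0 10; -11 38 0 0 0 0 10; -11 38 0 0 0 0 10; -11 37 0 0 0 0 10"
}}

```text
clock: 14.02
ee_pos: [583.3, 183.2, 149.0]
eef_rot: [-0.001, -0.036, 0.999, -0.0]
force: [0.4, -0.8, -5.4]
opening: 14.3
grasp_force: 59.8
```

Run:
```python
from h import *
go(*rackw(0,25),16,184.1)
f=grab_frame("wrist");cv2.imwrite("pics/w4.png",f["image"]);held(f);barx(f);spares(f)
W=world(f);m=masks(f,W);r=rackxy(W);H,S,V=[m['hsv'][...,i] for i in range(3)]
b=(H>100)&(H<130)&(S>130)&(V>30)&(W[...,2]>31)&(W[...,2]<42)&(abs(r[...,1])<165)
for x in blobs(f,b,15): print(x.sum(),np.nanmean(r[x],0).round(1))
```

```text
pos [583.3 183.2 149. ] yaw -175.93 tilt 0.11 t 14.03 q6 0.1
 shift in current axes [  0.5  -1.2 133. ] turn z -0.0 | shift after turn [  0.8  -1.2 133. ]
shaft n 7086 z= [-2.0000e-03 -2.1992e+01] y= [-0.002 -1.109] xr 30.0 108.0
F [-3.7  4.9 -5.9] M [0.436 0.304 0.094] open 14.9
bar 0 None None
bar 0 None None
yellow 33 (80, 0) world [459.   15.   50.1] rack [-135.2 -132.7]
dark 318 (37, 11) world [468.4 -11.6  54.8] rack [-127.8 -159.9]
dark 550 (59, 15) world [468.1  -6.8  41.7] rack [-127.7 -155.1]
dark 209 (524, 9) world [445.6 305.3  54.3] rack [-127.9  157.9]
dark 2522 (135, 194) world [596.5  36.9  44.2] rack [   3.5 -120.7]
88 [-135. -100.]
64 [-134.4  -50.2]
49 [-134.4   98.3]
47 [-135.4  148. ]
66 [-134.1 -149.9]
150 [ 41.9 -99.9]
142 [ 41.7 -50. ]
141 [41.6 98. ]
145 [ 41.7 148. ]
24 [42.5 -1.8]
50 [40.5 48.5]
145 [162.4 -93.1]
84 [197.9 -66.6]
```

View pics/w4.png

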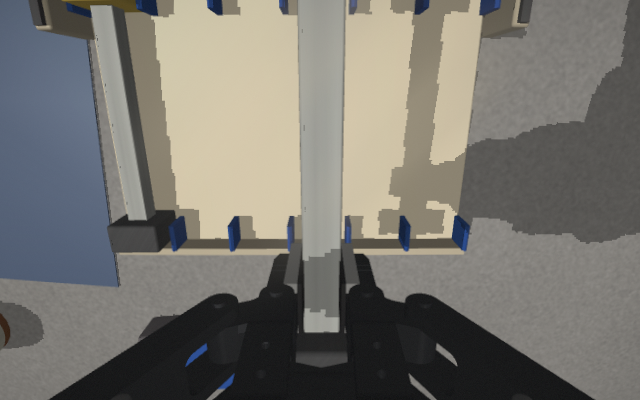

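Request:
{"method": "arm_command", "body": {
  "targets": "1 -2 30 0 0 0 10; 0 0 30 0 0 0 10; 0 0 25 0 0 0 10; 0 0 10 0 0 0 10; 0 0 0 0 0 0 10; 0 0 0 0 0 0 10"
}}

```text
clock: 14.82
ee_pos: [583.3, 180.0, 56.1]
eef_rot: [0.001, -0.035, 0.999, 0.0]
force: [0.4, 0.1, -4.3]
opening: 14.7
grasp_force: 59.9
```

Request:
{"method": "arm_command", "body": {
  "targets": "0 0 10 0 0 0 10; 0 0 8 0 0 0 10; 0 0 8 0 0 0 10; 0 0 6 0 0 0 10; 0 0 4 0 0 0 10; 0 0 2 0 0 0 10; 0 0 0 0 0 0 10"
}}

```text
clock: 15.7
ee_pos: [582.9, 179.9, 17.4]
eef_rot: [0.0, -0.035, 0.999, 0.0]
force: [0.8, -0.7, -4.6]
opening: 14.9
grasp_force: 60.1
```

Request:
{"method": "arm_command", "body": {
  "targets": "0 1 1 0 0 0 10; 0 0 1 0 0 0 10; 0 0 0 0 0 0 10; 0 0 0 0 0 0 30; 0 0 0 0 0 0 30; 0 0 0 0 0 0 30; 0 0 0 0 0 0 30"
}}

```text
clock: 16.58
ee_pos: [582.7, 181.0, 15.2]
eef_rot: [-0.0, -0.036, 0.999, 0.0]
force: [-0.3, 0.3, -0.6]
opening: 29.8
grasp_force: 0.0
```

Request:
{"method": "arm_command", "body": {
  "targets": "0 0 -5 0 0 0 30; 0 0 -15 0 0 0 30; 0 0 -30 0 0 0 30; 0 0 -35 0 0 0 40; 0 0 -35 0 0 0 40; 0 0 -30 0 0 0 40; 0 0 -30 0 0 0 40; 0 0 0 0 0 0 40"
}}

```text
clock: 17.58
ee_pos: [583.7, 181.1, 198.5]
eef_rot: [0.002, -0.035, 0.999, 0.0]
force: [-0.4, 0.3, -0.8]
opening: 39.5
grasp_force: 0.0
```

Run:
```python
from h import *
f=grab_frame("wrist");cv2.imwrite("pics/w5.png",f["image"]);spares(f);barx(f)
a,b,z=shaft(f,rackw(0,25),4.1);g=(abs(b)<20)&(a>-120)&(a<20)&(z>33)&(z<45)
print(g.sum(),np.polyfit(a[g],b[g],1),np.polyfit(a[g],z[g],1))
f=grab_frame("top");spares(f);cv2.imwrite("pics/t5.png",f["image"])
go(466,-186.5,150,174.5)
```

```text
yellow 58 (122, 0) world [450.1  15.6  51.6] rack [-144.1 -131.4]
yellow 129 (137, 10) world [456.3  26.5  50.4] rack [-137.1 -121. ]
dark 203 (87, 13) world [461.4 -11.4  54.5] rack [-134.8 -159.2]
dark 426 (103, 19) world [463.1  -7.2  41.7] rack [-132.7 -155.1]
dark 122 (491, 9) world [437.2 303.9  54.2] rack [-136.3  157.1]
dark 218 (155, 55) world [488.6  31.7  35.5] rack [-104.5 -118.1]
dark 556 (173, 203) world [619.7  42.2  43. ] rack [  27. -117.]
dark 78 (306, 201) world [609.2 168.6  42.1] rack [25.5  9.8]
dark 19 (145, 219) world [634.9  17.3  51.4] rack [  40.4 -142.9]
bar 0 None None
bar 0 None None
2867 [ 0.00170796 -1.52048033] [-3.30183187e-04  3.90950114e+01]
yellow 57 (420, 194) world [ 606.3 -199.8   38.4] rack [  -3.6 -357.4]
yellow 68 (336, 251) world [452.1  22.2  47.6] rack [-141.6 -125. ]
yellow 69 (459, 285) world [ 369.  -301.6   38.8] rack [-247.6 -442. ]
dark 81 (332, 183) world [628.8  35.8  48.6] rack [  35.6 -124. ]
dark 21 (442, 218) world [ 542.  -258.7   38.8] rack [ -72.  -411.6]
dark 20 (349, 250) world [454.8 -12.7  53.7] rack [-141.4 -160. ]
dark 25 (409, 262) world [ 425.7 -170.4   39. ] rack [-181.7 -315.2]
pos [582.7 180.9 195.8] yaw -175.93 tilt 0.04 t 17.68 q6 0.1
 shift in current axes [ 142.5 -358.2   45.6] turn z 9.6 | shift after turn [  80.9 -376.9   45.8]
```

View pics/w5.png

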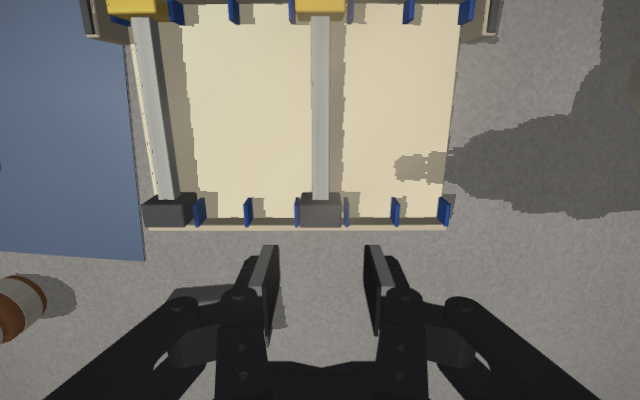

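Request:
{"method": "arm_command", "body": {
  "targets": "0 0 0 0 0 9.6 40; 8 -38 5 0 0 0 40; 8 -38 5 0 0 0 40; 8 -38 5 0 0 0 40; 8 -38 5 0 0 0 40; 8 -38 5 0 0 0 40; 8 -38 5 0 0 0 40; 8 -38 5 0 0 0 40"
}}

```text
clock: 18.68
ee_pos: [500.3, -79.4, 159.6]
eef_rot: [-0.001, 0.048, 0.999, 0.0]
force: [-0.3, 0.7, -0.2]
opening: 40.0
grasp_force: 0.0
```

Request:
{"method": "arm_command", "body": {
  "targets": "8 -38 5 0 0 0 40; 8 -38 5 0 0 0 40; 9 -34 0 0 0 0 40; 0 0 0 0 0 0 40; 0 0 0 0 0 0 40"
}}

```text
clock: 19.3
ee_pos: [465.6, -185.0, 149.9]
eef_rot: [-0.0, 0.048, 0.999, 0.0]
force: [0.5, 0.7, 0.3]
opening: 40.4
grasp_force: 0.0
```

Run:
```python
from h import *
f=grab_frame("wrist");cv2.imwrite("pics/w6.png",f["image"]);spares(f)
o=(466,-186.5);a,b,z=shaft(f,o,174.5);g=(abs(b)<25)&(a>-130)&(a<20)&(z>24)&(z<33)
print(g.sum(),np.polyfit(a[g],b[g],1))
f=grab_frame("top");spares(f)
go(*o,6,174.5)
```

```text
yellow 847 (590, 152) world [451.2  20.1  49.1] rack [-142.6 -127. ]
yellow 15 (561, 146) world [448.1   7.2  35.4] rack [-146.6 -139.7]
yellow 125 (318, 331) world [ 601.  -201.1   38.2] rack [  -9.1 -358.4]
dark 160 (549, 106) world [414.2 -18.2  54.3] rack [-182.3 -162.5]
dark 94 (316, 131) world [ 418.  -184.    37.8] rack [-190.4 -328.3]
dark 555 (548, 162) world [454.5 -14.8  54.2] rack [-141.9 -162.1]
dark 150 (221, 274) world [ 533.5 -280.1   36.9] rack [ -82.  -432.4]
dark 714 (563, 331) world [622.2  26.8  42.7] rack [  28.4 -132.5]
2737 [0.00429893 2.0018488 ]
yellow 57 (420, 194) world [ 606.3 -200.6   38.7] rack [  -3.7 -358.3]
yellow 65 (336, 251) world [452.1  22.7  48.7] rack [-141.6 -124.5]
yellow 63 (279, 253) world [441.6 171.3  47.8] rack [-141.4   24.5]
dark 116 (332, 183) world [628.9  35.7  48.6] rack [  35.7 -124.1]
dark 133 (276, 186) world [618.6 183.9  48.3] rack [36.  24.4]
dark 37 (446, 216) world [ 548.3 -267.2   39.2] rack [ -66.4 -420.5]
dark 33 (349, 250) world [453.8 -12.6  53.1] rack [-142.4 -159.8]
dark 32 (227, 257) world [429.9 305.5  52.9] rack [-143.4  159.2]
dark 87 (413, 261) world [ 429.5 -180.6   39.1] rack [-178.6 -325.7]
pos [ 465.9 -184.7  150.1] yaw 174.52 tilt 0.03 t 19.4 q6 -0.44
 shift in current axes [ -0.3  -1.8 144.1] turn z 0.0 | shift after turn [ -0.3  -1.8 144.1]
```

Request:
{"method": "arm_command", "body": {
  "targets": "0 -2 30 0 0 0 40; 0 0 35 0 0 0 40; 0 0 35 0 0 0 40; 0 0 25 0 0 0 40; 0 0 13 0 0 0 40; 0 0 6 0 0 0 40; 0 0 0 0 0 0 40; 0 0 0 0 0 0 10"
}}

```text
clock: 20.4
ee_pos: [466.1, -187.7, 7.0]
eef_rot: [0.0, 0.048, 0.999, -0.0]
force: [0.2, -0.1, 0.2]
opening: 22.6
grasp_force: 0.0
```

Request:
{"method": "arm_command", "body": {
  "targets": "0 0 0 0 0 0 10; 0 0 0 0 0 0 10; 0 0 0 0 0 0 10; 0 0 0 0 0 0 10; 0 0 -5 0 0 0 10; 0 0 -10 0 0 0 10; 0 0 -25 0 0 0 10; 0 0 -25 0 0 0 10"
}}

```text
clock: 21.4
ee_pos: [465.4, -187.4, 72.4]
eef_rot: [-0.0, 0.048, 0.999, 0.0]
force: [0.6, -0.3, -6.5]
opening: 14.9
grasp_force: 59.1
```

Request:
{"method": "arm_command", "body": {
  "targets": "0 0 -30 0 0 0 10; 0 0 -30 0 0 0 10; 0 0 -25 0 0 0 10; 0 0 0 0 0 0 10; 0 0 0 0 0 0 10"
}}

```text
clock: 22.02
ee_pos: [465.1, -187.3, 155.5]
eef_rot: [-0.0, 0.048, 0.999, 0.0]
force: [-0.3, 0.6, -6.3]
opening: 14.5
grasp_force: 59.3
```

Run:
```python
from h import *
held(grab_frame("wrist"))
go(*rackw(0,124.5),150,364.1)
```

```text
shaft n 2515 z= [ -0.158 -28.028] y= [0.    0.012] xr -45.0 47.0
F [-0.7 -0.6 -5.4] M [-0.081  0.013  0.062] open 14.5
pos [ 465.1 -187.2  155.3] yaw 174.46 tilt 0.09 t 22.07 q6 -0.45
 shift in current axes [-64.7 476.8   5.5] turn z 170.4 | shift after turn [ 143.6 -459.3    5.3]
```

Request:
{"method": "arm_command", "body": {
  "targets": "-5 40 -2 0 0 0 10; -5 40 0 0 0 0 10; -5 40 0 0 0 0 10; -5 40 0 0 0 0 10; -5 40 0 0 0 0 10; -6 40 0 0 0 0 10; -6 40 0 0 0 0 10; -6 40 0 0 0 0 10"
}}

```text
clock: 23.08
ee_pos: [539.0, 128.1, 157.1]
eef_rot: [-0.001, 0.048, 0.999, -0.0]
force: [1.1, -0.4, -5.3]
opening: 14.9
grasp_force: 59.8
```

Request:
{"method": "arm_command", "body": {
  "targets": "-6 40 0 0 0 0 10; -6 40 0 0 0 0 10; -5 40 0 0 0 0 10; -5 37 0 0 0 0 10; 0 0 0 0 0 -10 10; 0 0 0 0 0 -10 10; 0 0 0 0 0 -10 10; 0 0 0 0 0 -10 10"
}}

```text
clock: 24.08
ee_pos: [575.8, 280.8, 156.7]
eef_rot: [-0.001, -0.299, 0.954, -0.0]
force: [0.4, 0.3, -5.5]
opening: 15.1
grasp_force: 60.1
```

Request:
{"method": "arm_command", "body": {
  "targets": "0 0 0 0 0 -10 10; 0 0 0 0 0 -10 10; 0 0 0 0 0 -10 10; 0 0 0 0 0 -10 10; 0 0 0 0 0 -10 10; 0 0 0 0 0 -10 10; 0 0 0 0 0 -10 10; 0 0 0 0 0 -10 10"
}}

```text
clock: 25.08
ee_pos: [575.8, 280.8, 156.7]
eef_rot: [0.001, 0.842, -0.539, -0.001]
force: [-0.2, -0.4, -6.2]
opening: 14.5
grasp_force: 60.1
```

Request:
{"method": "arm_command", "body": {
  "targets": "0 0 0 0 0 -10 10; 0 0 0 0 0 -10 10; 0 0 0 0 0 -10 10; 0 0 0 0 0 -10 10; 0 0 0 0 0 -10 10; 0 0 0 0 0 -10 10; 0 0 0 0 0 -9.6 10; 0 0 0 0 0 0 10"
}}

```text
clock: 26.08
ee_pos: [575.9, 280.8, 157.0]
eef_rot: [0.0, 0.999, 0.035, -0.001]
force: [0.4, -0.6, -5.6]
opening: 14.7
grasp_force: 60.2
```

Run:
```python
from h import *
go(*rackw(0,124.5),16,364.1)
f=grab_frame("wrist");cv2.imwrite("pics/w7.png",f["image"]);held(f)
W=world(f);m=masks(f,W);r=rackxy(W);H,S,V=[m['hsv'][...,i] for i in range(3)]
b=(H>100)&(H<130)&(S>130)&(V>30)&(W[...,2]>31)&(W[...,2]<42)&(abs(r[...,1])<165)
for x in blobs(f,b,15): print(x.sum(),np.nanmean(r[x],0).round(1))
```

```text
pos [575.9 280.8 157. ] yaw 4.0 tilt 0.12 t 26.07 q6 -2.88
 shift in current axes [-1.00e-01 -5.00e-01  1.41e+02] turn z -0.1 | shift after turn [ -0.3  -0.4 141. ]
shaft n 753 z= [ -0.08  -24.689] y= [0.039 1.38 ] xr -45.0 45.0
F [ 1.1  0.  -6. ] M [ 0.014 -0.051  0.049] open 15.0
67 [48.  99.4]
210 [ 43.4 -49.5]
118 [ 41.8 148.5]
265 [ 42.8 -99.5]
101 [-139.4  -99.8]
49 [-134.4 -149.9]
103 [-139.6  -49.7]
```

View pics/w7.png

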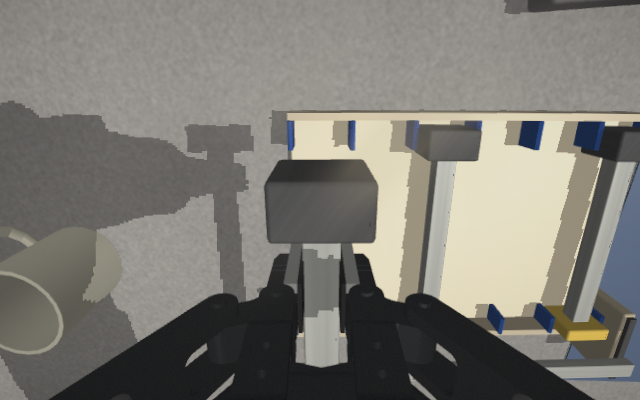

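Request:
{"method": "arm_command", "body": {
  "targets": "0 0 30 0 0 0 10; 0 0 30 0 0 0 10; 0 0 25 0 0 0 10; 0 0 15 0 0 0 10; 0 0 0 0 0 0 10; 0 0 0 0 0 0 10"
}}

```text
clock: 26.88
ee_pos: [576.8, 281.2, 59.2]
eef_rot: [-0.0, 0.999, 0.035, 0.001]
force: [-0.4, 0.6, -5.5]
opening: 14.9
grasp_force: 60.0
```

Request:
{"method": "arm_command", "body": {
  "targets": "0 0 10 0 0 0 10; 0 0 10 0 0 0 10; 0 0 8 0 0 0 10; 0 0 6 0 0 0 10; 0 0 4 0 0 0 10; 0 0 0 0 0 0 10; 0 0 0 0 0 0 10"
}}

```text
clock: 27.75
ee_pos: [576.5, 281.0, 20.5]
eef_rot: [-0.0, 0.999, 0.035, 0.0]
force: [-0.7, 0.1, -5.1]
opening: 14.6
grasp_force: 60.2
```

Run:
```python
from h import *
go(*rackw(0,124.5),16,364.1)
```

```text
pos [576.5 281.   20.5] yaw 4.07 tilt 0.02 t 27.75 q6 -2.89
 shift in current axes [-1.  -0.2  4.5] turn z -0.0 | shift after turn [-1.  -0.2  4.5]
```

Request:
{"method": "arm_command", "body": {
  "targets": "-1 0 2 0 0 0 10; 0 0 2 0 0 0 10; 0 0 0 0 0 0 10; 0 0 0 0 0 0 30; 0 0 0 0 0 0 30; 0 0 0 0 0 0 30; 0 0 0 0 0 0 30"
}}

```text
clock: 28.62
ee_pos: [575.4, 280.9, 16.3]
eef_rot: [-0.0, 0.999, 0.035, 0.0]
force: [-0.3, -0.5, -0.5]
opening: 29.7
grasp_force: 0.0
```

Request:
{"method": "arm_command", "body": {
  "targets": "0 0 -5 0 0 0 30; 0 0 -15 0 0 0 30; 0 0 -30 0 0 0 30; 0 0 -35 0 0 0 40; 0 0 -35 0 0 0 40; 0 0 -30 0 0 0 40; 0 0 -15 0 0 0 40; 0 0 0 0 0 10 40"
}}

```text
clock: 29.62
ee_pos: [575.7, 281.1, 182.7]
eef_rot: [-0.0, 0.999, -0.053, 0.001]
force: [-0.1, 0.1, -0.4]
opening: 40.0
grasp_force: 0.0
```

Run:
```python
from h import *
go(507.7,-279.9,150,188.9)
f=grab_frame("top");spares(f);cv2.imwrite("pics/t6.png",f["image"])
f=grab_frame("scene");W=world(f);a,b,z=shaft(f,rackw(0,125),4.1);g=(abs(b)<9)&(a>-120)&(a<20)&(z>30)&(z<50)
print(g.sum(),np.polyfit(a[g],z[g],1)); spares(f)
```

```text
pos [575.7 281.1 182.7] yaw -6.11 tilt 0.11 t 29.62 q6 -2.71
 shift in current axes [ -8.  565.   32.2] turn z 165.0 | shift after turn [ 154.  -543.7   32.7]
yellow 67 (336, 251) world [452.2  22.5  48. ] rack [-141.5 -124.7]
yellow 69 (279, 253) world [441.5 169.9  47.6] rack [-141.6   23.1]
yellow 26 (246, 256) world [433.6 258.1  48.3] rack [-143.2  111.6]
yellow 67 (459, 285) world [ 369.  -301.8   38.8] rack [-247.7 -442.2]
dark 98 (332, 183) world [628.8  35.1  47.6] rack [  35.5 -124.8]
dark 122 (276, 186) world [618.9 183.4  47.8] rack [36.3 23.9]
dark 61 (241, 188) world [611.6 277.1  48.5] rack [ 35.7 117.8]
dark 25 (443, 218) world [ 543.  -259.2   38.5] rack [ -71.1 -412.2]
dark 20 (349, 250) world [455.4 -12.7  53.9] rack [-140.8 -160.1]
136 [3.48647101e-03 3.69547853e+01]
yellow 59 (347, 168) world [436.8 268.8  43.8] rack [-139.3  122.1]
yellow 56 (322, 177) world [446.3 168.4  43.7] rack [-137.    21.2]
yellow 64 (282, 190) world [455.4  19.1  43.1] rack [-138.6 -128.3]
yellow 47 (180, 201) world [ 372.  -303.1   36.5] rack [-244.8 -443.7]
dark 35 (375, 201) world [619.6 278.9  39.7] rack [ 43.8 119. ]
dark 35 (349, 211) world [629.3 179.5  39.1] rack [46.3 19.2]
dark 36 (307, 227) world [640.4  31.2  39.6] rack [  46.9 -129.5]
dark 18 (202, 238) world [ 557.  -275.6   35.5] rack [ -58.2 -429.5]
```

Request:
{"method": "arm_command", "body": {
  "targets": "0 0 0 0 0 10.3 40; 0 0 0 0 0 10.3 40; 0 0 0 0 0 10.3 40; 0 0 0 0 0 10.3 40; 0 0 0 0 0 10.3 40; 0 0 0 0 0 10.3 40; 0 0 0 0 0 10.3 40; 0 0 0 0 0 10.3 40"
}}

```text
clock: 30.72
ee_pos: [575.1, 280.8, 180.8]
eef_rot: [0.0, 0.717, -0.697, -0.0]
force: [0.5, -0.2, 0.3]
opening: 39.8
grasp_force: 0.0
```

Request:
{"method": "arm_command", "body": {
  "targets": "0 0 0 0 0 10.3 40; 0 0 0 0 0 10.3 40; 0 0 0 0 0 10.3 40; 0 0 0 0 0 10.3 40; 0 0 0 0 0 10.3 40; 0 0 0 0 0 10.3 40; 0 0 0 0 0 10.3 40; 0 0 0 0 0 10.5 40"
}}

```text
clock: 31.72
ee_pos: [575.1, 280.8, 180.8]
eef_rot: [-0.0, -0.078, 0.997, -0.0]
force: [0.2, 0.2, -0.5]
opening: 40.0
grasp_force: 0.0
```

Request:
{"method": "arm_command", "body": {
  "targets": "11 -39 2 0 0 0 40; 11 -39 2 0 0 0 40; 11 -39 2 0 0 0 40; 11 -39 2 0 0 0 40; 11 -39 2 0 0 0 40; 11 -39 2 0 0 0 40; 11 -39 2 0 0 0 40; 11 -39 2 0 0 0 40"
}}

```text
clock: 32.72
ee_pos: [537.0, -42.3, 165.0]
eef_rot: [-0.0, -0.081, 0.997, 0.0]
force: [0.9, -0.1, 0.3]
opening: 39.7
grasp_force: 0.0
```

Request:
{"method": "arm_command", "body": {
  "targets": "11 -39 2 0 0 0 40; 11 -39 2 0 0 0 40; 11 -39 2 0 0 0 40; 11 -39 2 0 0 0 40; 11 -39 2 0 0 0 40; 11 -37 2 0 0 0 40; 0 0 0 0 0 0 40; 0 0 0 0 0 0 40"
}}

```text
clock: 33.72
ee_pos: [508.7, -280.1, 153.0]
eef_rot: [-0.0, -0.08, 0.997, 0.0]
force: [0.5, 1.1, -0.6]
opening: 39.8
grasp_force: 0.0
```

Run:
```python
from h import *
f=grab_frame("wrist");spares(f);cv2.imwrite("pics/w8.png",f["image"])
o=(507.7,-279.9);a,b,z=shaft(f,o,8.9);g=(abs(b)<30)&(a>-130)&(a<20)&(z>24)&(z<33)
print(g.sum(),np.polyfit(a[g],b[g],1))
f=grab_frame("top");spares(f);barx(f)
go(*o,6,188.9)
```

```text
dark 683 (608, 350) world [624.5  22.8  42.2] rack [  30.4 -136.7]
4023 [-0.00697526 -2.8220678 ]
yellow 66 (336, 251) world [452.1  22.8  48.2] rack [-141.5 -124.4]
yellow 71 (279, 254) world [441.4 169.9  48.4] rack [-141.7   23.1]
yellow 67 (240, 256) world [431.8 272.2  47.8] rack [-144.   125.8]
yellow 26 (455, 285) world [ 368.  -290.1   38.4] rack [-247.8 -430.4]
dark 92 (332, 183) world [628.9  35.4  48.9] rack [  35.7 -124.5]
dark 121 (276, 186) world [618.7 183.5  48.1] rack [36.1 24. ]
dark 116 (237, 189) world [607.8 286.6  48. ] rack [ 32.6 127.6]
dark 26 (443, 219) world [ 540.8 -261.4   38.3] rack [ -73.4 -414.2]
dark 31 (349, 250) world [453.7 -12.5  53.9] rack [-142.4 -159.7]
dark 32 (227, 257) world [429.9 305.5  52.8] rack [-143.4  159.2]
bar 224 -171.9 [-178.2 -165.6]
bar 229 -172.4 [-178.7 -165.9]
pos [ 509.  -279.6  153.3] yaw -170.8 tilt 0.03 t 33.83 q6 -0.8
 shift in current axes [ 1.300e+00 -1.000e-01  1.473e+02] turn z 0.3 | shift after turn [ 1.300e+00 -1.000e-01  1.473e+02]
```

Request:
{"method": "arm_command", "body": {
  "targets": "1 -1 30 0 0 0 40; 0 0 35 0 0 0 40; 0 0 35 0 0 0 40; 0 0 28 0 0 0 40; 0 0 13 0 0 0 40; 0 0 6 0 0 0 40; 0 0 0 0 0 0 40; 0 0 0 0 0 0 10"
}}

```text
clock: 34.83
ee_pos: [508.6, -282.0, 7.2]
eef_rot: [0.001, -0.079, 0.997, -0.0]
force: [0.8, 0.1, -0.1]
opening: 23.0
grasp_force: 0.0
```

Request:
{"method": "arm_command", "body": {
  "targets": "0 0 0 0 0 0 10; 0 0 0 0 0 0 10; 0 0 0 0 0 0 10; 0 0 0 0 0 0 10; 0 0 -5 0 0 0 10; 0 0 -10 0 0 0 10; 0 0 -25 0 0 0 10; 0 0 -25 0 0 0 10"
}}

```text
clock: 35.83
ee_pos: [508.0, -281.6, 72.5]
eef_rot: [-0.0, -0.079, 0.997, 0.0]
force: [0.7, -0.2, -4.4]
opening: 14.8
grasp_force: 58.9
```

Request:
{"method": "arm_command", "body": {
  "targets": "0 0 -30 0 0 0 10; 0 0 -30 0 0 0 10; 0 0 -25 0 0 0 10; 0 0 0 0 0 0 10; 0 0 0 0 0 0 10"
}}

```text
clock: 36.45
ee_pos: [507.7, -281.4, 155.4]
eef_rot: [-0.0, -0.079, 0.997, 0.0]
force: [-0.5, -0.6, -4.7]
opening: 14.8
grasp_force: 59.1
```

Run:
```python
from h import *
held(grab_frame("wrist"))
go(*rackw(0,-25.5),155,184.1)
```

```text
shaft n 8574 z= [ 2.0000e-03 -2.2281e+01] y= [ 0.    -0.019] xr -31.0 107.0
F [ 0.   0.1 -4.7] M [ 0.069 -0.012  0.031] open 14.4
pos [ 507.6 -281.3  155.2] yaw -170.93 tilt 0.1 t 36.5 q6 -0.8
 shift in current axes [-142.7  395.3    0.5] turn z 5.0 | shift after turn [-1.079e+02  4.062e+02  2.000e-01]
```

Request:
{"method": "arm_command", "body": {
  "targets": "0 0 0 0 0 5 10; -10 37 0 0 0 0 10; -10 37 0 0 0 0 10; -10 37 0 0 0 0 10; -10 37 0 0 0 0 10; -10 37 0 0 0 0 10; -10 37 0 0 0 0 10; -10 37 0 0 0 0 10"
}}

```text
clock: 37.5
ee_pos: [559.2, -17.0, 155.2]
eef_rot: [-0.001, -0.035, 0.999, 0.0]
force: [-0.0, 0.5, -4.8]
opening: 15.0
grasp_force: 59.4
```

Request:
{"method": "arm_command", "body": {
  "targets": "-10 37 0 0 0 0 10; -10 37 0 0 0 0 10; -9 37 0 0 0 0 10; -9 36 0 0 0 0 10; 0 0 0 0 0 0 10; 0 0 0 0 0 0 10"
}}

```text
clock: 38.25
ee_pos: [586.6, 130.7, 155.3]
eef_rot: [-0.001, -0.036, 0.999, -0.0]
force: [0.1, -0.1, -5.1]
opening: 14.9
grasp_force: 59.6
```

Run:
```python
from h import *
go(*rackw(0,-25.5),16.5,184.1)
f=grab_frame("wrist");cv2.imwrite("pics/w9.png",f["image"]);held(f)
W=world(f);m=masks(f,W);r=rackxy(W);H,S,V=[m['hsv'][...,i] for i in range(3)]
b=(H>100)&(H<130)&(S>130)&(V>30)&(W[...,2]>31)&(W[...,2]<42)&(abs(r[...,1])<165)
for x in blobs(f,b,15): print(x.sum(),np.nanmean(r[x],0).round(1))
```

```text
pos [586.6 130.7 155.3] yaw -175.92 tilt 0.1 t 38.25 q6 0.01
 shift in current axes [1.000e-01 9.000e-01 1.388e+02] turn z -0.0 | shift after turn [  0.3   0.9 138.8]
shaft n 8572 z= [-1.0000e-03 -2.1543e+01] y= [-0.     0.038] xr 30.0 107.0
F [ 0.7 -0.6 -4.5] M [-0.045 -0.013 -0.003] open 14.7
84 [-135.5 -100.3]
73 [-135.1   48. ]
54 [-136.4   98. ]
62 [-134.5 -150.2]
28 [-134.8  147.8]
137 [  41.4 -100. ]
104 [41.8 48.5]
154 [41.5 98.2]
64 [40.8 -1.3]
48 [ 161.4 -141.6]
74 [ 203.4 -120.7]
```

Request:
{"method": "arm_command", "body": {
  "targets": "0 1 30 0 0 0 10; 0 0 30 0 0 0 10; 0 0 25 0 0 0 10; 0 0 15 0 0 0 10; 0 0 0 0 0 0 10; 0 0 0 0 0 0 10"
}}

```text
clock: 39.05
ee_pos: [587.6, 131.8, 57.2]
eef_rot: [0.001, -0.035, 0.999, 0.0]
force: [-0.5, 0.3, -5.1]
opening: 14.5
grasp_force: 59.5
```

Request:
{"method": "arm_command", "body": {
  "targets": "0 0 10 0 0 0 10; 0 0 10 0 0 0 10; 0 0 8 0 0 0 10; 0 0 5 0 0 0 10; 0 0 3 0 0 0 10; 0 0 0 0 0 0 10; 0 0 0 0 0 0 10"
}}

```text
clock: 39.92
ee_pos: [587.2, 131.9, 20.5]
eef_rot: [0.0, -0.035, 0.999, 0.0]
force: [0.2, 0.7, -5.5]
opening: 14.4
grasp_force: 59.7
```

Run:
```python
from h import *
go(*rackw(0,-25.),16.5,184.1)
```

```text
pos [587.2 131.9  20.5] yaw -175.94 tilt 0.02 t 39.92 q6 0.01
 shift in current axes [1.  0.2 4. ] turn z -0.0 | shift after turn [1.  0.2 4. ]
```

Request:
{"method": "arm_command", "body": {
  "targets": "1 0 2 0 0 0 10; 0 0 2 0 0 0 10; 0 0 0 0 0 0 10; 0 0 0 0 0 0 30; 0 0 0 0 0 0 30; 0 0 0 0 0 0 30; 0 0 0 0 0 0 30"
}}

```text
clock: 40.8
ee_pos: [586.0, 131.9, 16.2]
eef_rot: [-0.0, -0.035, 0.999, -0.0]
force: [-1.1, -0.7, -0.2]
opening: 30.2
grasp_force: 0.0
```

Request:
{"method": "arm_command", "body": {
  "targets": "0 0 -5 0 0 0 30; 0 0 -15 0 0 0 30; 0 0 -30 0 0 0 30; 0 0 -35 0 0 0 40; 0 0 -35 0 0 0 40; 0 0 -35 0 0 0 40; 0 0 -35 0 0 0 40; 0 0 0 0 0 0 40"
}}

```text
clock: 41.8
ee_pos: [587.1, 132.0, 209.8]
eef_rot: [0.003, -0.035, 0.999, 0.0]
force: [0.5, -0.1, 0.1]
opening: 39.7
grasp_force: 0.0
```

Run:
```python
from h import *
go(*rackw(-172-45,0),78,184.1)
f=grab_frame("top");spares(f);cv2.imwrite("pics/t7.png",f["image"]);barx(f)
f=grab_frame("wrist")
for y in(-125,-25,25,125):
    a,b,z=shaft(f,rackw(0,y),4.1);g=(abs(b)<9)&(a>-110)&(a<15)&(z>30)&(z<50)
    if g.sum()>50: print(y,g.sum(),np.polyfit(a[g],z[g],1).round(3))
```

```text
pos [587.1 132.  209.8] yaw -175.93 tilt 0.3 t 41.8 q6 0.01
 shift in current axes [218.6  25.  130.7] turn z -0.0 | shift after turn [217.9  25.1 131.8]
yellow 67 (336, 251) world [452.2  22.6  48.3] rack [-141.4 -124.6]
dark 82 (332, 183) world [628.6  35.8  48.1] rack [  35.4 -124.1]
dark 33 (227, 257) world [429.4 305.4  52.8] rack [-144.   159.1]
bar 115 -172.1 [-178.2 -165.6]
bar 0 None None
-125 2685 [ 0.   38.63]
-25 2384 [ 0.    39.123]
25 2214 [ 0.    39.053]
125 2746 [-1.0000e-03  3.7934e+01]
```

View pics/t7.png

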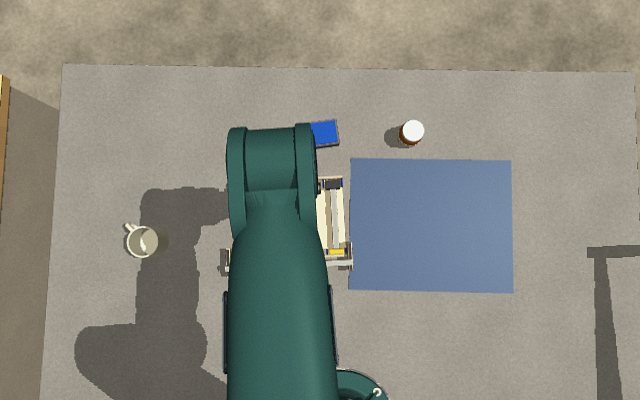

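Request:
{"method": "arm_command", "body": {
  "targets": "35 5 0 0 0 0 0; 35 4 0 0 0 0 0; 35 4 0 0 0 0 0; 35 4 0 0 0 0 0; 35 4 0 0 0 0 0; 34 4 0 0 0 0 0; 0 0 0 0 0 0 0; 0 0 0 0 0 0 0"
}}

```text
clock: 42.9
ee_pos: [376.1, 142.0, 206.0]
eef_rot: [-0.0, -0.035, 0.999, -0.0]
force: [0.1, 0.6, -0.1]
opening: 0.3
grasp_force: 0.0
```

Run:
```python
from h import *
go(*rackw(-207,0),78,184.1)
f=grab_frame("wrist");barx(f)
f=grab_frame("top");spares(f)
```

```text
pos [376.1 142.  206. ] yaw -175.93 tilt 0.01 t 42.9 q6 0.09
 shift in current axes [-1.80e+00  1.00e-01  1.28e+02] turn z -0.0 | shift after turn [-1.80e+00  1.00e-01  1.28e+02]
bar 1911 -172.1 [-177.4 -164.2]
bar 1901 -172.6 [-177.7 -164.9]
yellow 67 (336, 251) world [452.1  22.3  47.8] rack [-141.6 -124.9]
yellow 61 (298, 253) world [444.  122.1  48.4] rack [-142.5  -24.8]
yellow 70 (279, 254) world [441.5 169.6  47.9] rack [-141.7   22.8]
yellow 68 (240, 257) world [431.7 272.4  48.1] rack [-144.1  126. ]
dark 126 (332, 183) world [629.   35.7  48.3] rack [  35.8 -124.2]
dark 123 (294, 186) world [620.5 134.3  48.3] rack [ 34.4 -25.2]
dark 142 (276, 186) world [618.9 183.2  48.4] rack [36.3 23.6]
dark 132 (237, 189) world [607.9 286.3  48.1] rack [ 32.7 127.3]
dark 26 (349, 249) world [456.2 -12.3  53.2] rack [-139.9 -159.7]
dark 32 (227, 257) world [430.  305.3  53.6] rack [-143.4  159. ]
```

Request:
{"method": "arm_command", "body": {
  "targets": "0 0 30 0 0 0 0; 0 0 30 0 0 0 0; 0 0 30 0 0 0 0; 0 0 25 0 0 0 0; 0 0 13 0 0 0 0; 0 0 0 0 0 0 0; -5 0 0 0 0 0 0; -5 0 0 0 0 0 0"
}}

```text
clock: 44.0
ee_pos: [386.8, 142.8, 78.8]
eef_rot: [0.001, -0.035, 0.999, 0.0]
force: [0.5, 0.9, -0.3]
opening: -0.1
grasp_force: 0.0
```

Request:
{"method": "arm_command", "body": {
  "targets": "-6 0 0 0 0 0 0; -6 0 0 0 0 0 0; -6 0 0 0 0 0 0; -6 0 0 0 0 0 0; -6 0 0 0 0 0 0; -5 0 0 0 0 0 0; -4 0 0 0 0 0 0; 0 0 0 0 0 0 0"
}}

```text
clock: 45.0
ee_pos: [425.2, 145.4, 78.3]
eef_rot: [0.0, -0.035, 0.999, -0.0]
force: [-0.1, 0.1, 0.4]
opening: -0.1
grasp_force: 0.0
```

Run:
```python
from h import *
s=go(*rackw(-156.7,0),78,184.1);print(s["force"])
barx(grab_frame("wrist"))
```

```text
pos [425.2 145.4  78.3] yaw -175.94 tilt 0.04 t 45.0 q6 0.08
 shift in current axes [-2.9  0.2  0.3] turn z -0.0 | shift after turn [-2.9  0.2  0.3]
[-0.11063176  0.05338489  0.37885877]
bar 5556 -145.2 [-149.7 -136.9]
bar 5545 -145.6 [-150.  -137.4]
```

Request:
{"method": "arm_command", "body": {
  "targets": "-3 0 0 0 0 0 0; -2 0 0 0 0 0 0; -1 0 0 0 0 0 0; -1 0 0 0 0 0 0; 0 0 0 0 0 0 0"
}}

```text
clock: 45.68
ee_pos: [431.5, 145.9, 78.2]
eef_rot: [-0.0, -0.035, 0.999, -0.0]
force: [-4.3, -0.5, 3.3]
opening: -0.1
grasp_force: 1.7
```

Request:
{"method": "arm_command", "body": {
  "targets": "-1 0 0 0 0 0 0; -1 0 0 0 0 0 0; 0 0 0 0 0 0 0"
}}

```text
clock: 46.05
ee_pos: [431.6, 145.9, 78.0]
eef_rot: [-0.002, -0.036, 0.999, -0.0]
force: [-14.7, -2.0, 11.4]
opening: 0.1
grasp_force: 7.2
```

Run:
```python
from h import *
s=go(*rackw(-156.7,0),78,184.1);print(s["force"])
barx(grab_frame("wrist"));barx(grab_frame("top"))
```

```text
pos [431.6 145.9  78. ] yaw -175.92 tilt 0.2 t 46.05 q6 0.08
 shift in current axes [3.5 0.1 0. ] turn z -0.0 | shift after turn [ 3.5  0.1 -0. ]
[-14.6980521   -1.97511386  11.44505372]
bar 5573 -139.0 [-143.6 -130.9]
bar 5644 -139.2 [-143.8 -130.9]
bar 204 -137.5 [-143.7 -131.8]
bar 0 None None
```

At the stop with 15 N; back off, rise and check.

Request:
{"method": "arm_command", "body": {
  "targets": "5 0 0 0 0 0 0; 10 0 0 0 0 0 0; 10 0 -10 0 0 0 0; 0 0 -35 0 0 0 0; 0 0 -35 0 0 0 0; 0 0 -35 0 0 0 0; 0 0 -30 0 0 0 0; 0 0 0 0 0 0 0"
}}

```text
clock: 47.15
ee_pos: [409.3, 144.5, 225.6]
eef_rot: [0.002, -0.036, 0.999, 0.0]
force: [0.2, 0.9, -0.6]
opening: 0.2
grasp_force: 0.0
```

Run:
```python
from h import *
f=grab_frame("wrist");barx(f);f=grab_frame("top");barx(f);spares(f)
cv2.imwrite("pics/t8.png",cv2.resize(f["image"][90:310,110:440],None,fx=2.4,fy=2.4))
```

```text
bar 1697 -138.1 [-143.4 -130.4]
bar 1696 -138.1 [-143.6 -130.2]
bar 204 -137.5 [-144.2 -131.7]
bar 128 -135.5 [-141.7 -131.9]
dark 126 (332, 184) world [628.4  35.7  48.3] rack [  35.2 -124.1]
dark 142 (276, 186) world [618.9 183.1  48.3] rack [36.3 23.5]
dark 122 (294, 186) world [620.6 134.4  48.2] rack [ 34.5 -25.1]
dark 131 (237, 189) world [607.9 286.3  47.6] rack [ 32.7 127.3]
dark 29 (350, 260) world [428.5 -14.3  53.6] rack [-167.7 -159.7]
```

View pics/t8.png

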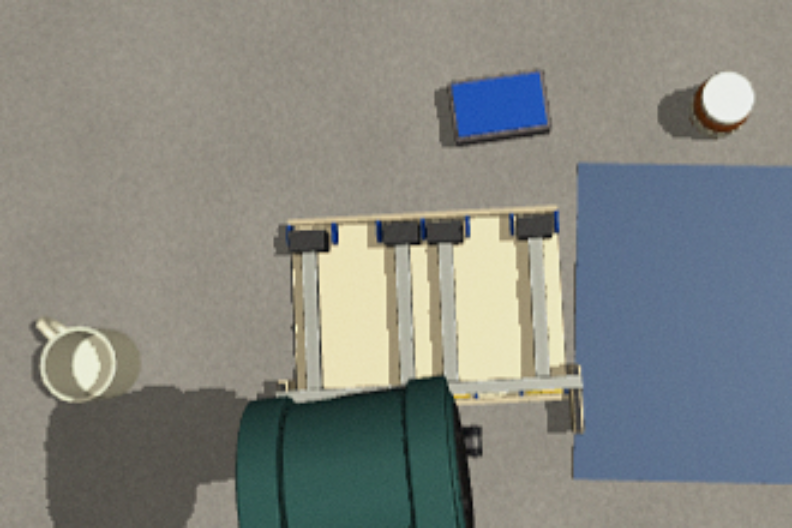

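The picture shows four heads seated at the far wall, with pixels near (310,240), (400,232), (447,232) and (535,226). The bar is home at -138 mm, and the jar, mug and lens case look undisturbed.

```bash
python3 -c "
from workcell import arm
print(arm.close_job())"
```

```text
the job is handed in; nothing more can be done
None
```

The job is handed in: the bar was opened fully, all three spares are seated level in slots 2, 3 and 5 beside the arm already in slot 0, and the bar is pushed home to its stop, with nothing else on the bench visibly moved.

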